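# Load a filter slide into the pin-locked slide holder

## Task

Open the slide holder: pull its spring pin up by the bar handle, turn it counterclockwise (seen from above) and let it down into its rest notch so that it stays out. Then pick up the filter slide by its grip and push it nose first and level, fully home into the holder's slot, and leave it there with the pin still parked. The holder's head is clamped at a height that nobody noted, so feel or look for it; leave the lens mount and the screw tin where they stand.

Things in the scene. Friction and masses are not known exactly. Their poses are not given: they have to be found in the camera images.
- slide: Filter slide, loose, about 0.1 kg, flat on the table at first: dark metal plate 135 x 36 x 4 mm, round window near the nose, upright black grip at the tail. Origin: plate's underside, below the grip's centre. x points from the grip along the plate to the nose (plate x -14 to 121 mm), y across, z up. The grip stands across the plate: 12 mm thick (x), 28 mm wide (y), z 4 to 62 mm.
- slide_nose (a point): Middle of the nose edge of the slide: 121 mm along x from the slide's origin, at half the plate's thickness (z = 2 mm). The strip it lies on is bounded by a flat instrument in front (142 mm high, back at world x 0.55) and a lamp house behind (285 mm high, front at x 0.70); a screen 430 mm tall stands to the right in front (x 0.33 to 0.5, y below -0.26).
- holder: Slide holder, fixed: steel foot 104 x 96 x 12 mm; two posts (12 mm thick, x 12, y -37 and 37 mm, tops 128 mm up) carry a black head, 80 mm deep (x -40 to 40), 92 wide, 35 high. Origin: underside of the foot's centre; x is the way the slide goes in (to the robot's right), z up. The head's height is not told: slot floor h = 66 to 86 mm above the table, head top h + 25; clamped firmly.
- slot_foot (a point): Point at table height straight below the middle of the slot's mouth (holder x -40 mm, y 0). The slot is a level opening in the head's left face, 8 mm high (h to h + 8), 40 mm wide, 74 mm deep: its end wall is at holder x 34 mm, and the slide is home when its nose touches it. The pin, when down, blocks it.
- pin_foot (a point): Point at table height straight below the spring pin's axis (holder x -12 mm, y 0). The 8 mm pin stands upright in the head. Its bar handle, 32 x 12 mm, 20 mm high, lies along the holder's x while the pin is down, underside h + 43, top h + 63 mm; firm against a push from above. Below it a crosspin rides between the teeth of a collar (top h + 37 mm, radius 14 mm).
- pin_lift (a joint): Lift of the spring pin in m: 0 down (blocks the slot), at most 0.014; a spring pushes it down with about 3 N at 0 and 5 N at the top. Above about 0.0095 it can be turned; parked in the rest notch it stays at about 0.0075, clear of the slot.
- pin_turn (a joint): Turn of the spring pin in rad about the vertical, counterclockwise seen from above: 0 at the start (bar along the holder's x), rest notch at about 1.31, end stop at 1.45. Turns freely once lifted.
- lens_post: lens mount on a short black post, 48x38x112 mm, standing right of the holder; a bystander, its origin at the middle of its underside
- screw_tin: open tin of screws, 63 mm across, 20 mm high, farther right; a bystander, its origin at the middle of its underside

How it is judged:
On the way, in this order (a step that is already met when the one before it is completed fails the run):
1. the spring pin is up and turned into its rest notch (value of joint pin_lift above 0.006 m and value of joint pin_turn between 1.15 and 1.44 rad), for 0.2 s.
2. with the pin parked, the slide's nose is in the slot (all of step 1 and x of slide_nose in the frame of holder above -0.02 m and y of slide_nose in the frame of holder between -0.005 and 0.005 m and height (world z) of slide_nose between 0.064 and 0.095 m and angle between the x axis of slide and the x axis of holder, either way round below 0.1 rad and angle between slide's own z axis and vertical below 0.12 rad), for 0.1 s.
At the end, for the whole second after the job is handed in: Pin parked (lift over 6 mm, turn 1.15 to 1.44 rad); the slide released and at rest in the slot, its nose within 4 mm of the end wall (holder x over 30 mm), within 5 mm of the slot's middle, 64 to 95 mm above the table; slide level within 0.12 rad and in line within 0.1 rad (all of step 1 and x of slide_nose in the frame of holder above 0.03 m and y of slide_nose in the frame of holder between -0.005 and 0.005 m and height (world z) of slide_nose between 0.064 and 0.095 m and angle between the x axis of slide and the x axis of holder, either way round below 0.1 rad and angle between slide's own z axis and vertical below 0.12 rad and linear speed of slide below 0.02 m/s); the robot touches nothing.
It fails at once if the lens post is moved by more than 30 mm (distance of lens_post from where it was at the start of the episode above 0.03 m).
It fails at once if the screw tin is moved by more than 30 mm (distance of screw_tin from where it was at the start of the episode above 0.03 m).
It also fails if it takes over 64 s, if anything falls off the work surface, if the arm or the gripper's body presses on something with over 40 N, if the wrist force passes 120 N, or if a joint passes its speed limit or range.

## Robot

A 7-joint arm with a two-finger parallel gripper is mounted at the origin on a cart in front of the work surface, level with it; the furniture and walls round the work are solid. World frame = base frame: x ahead of the robot, y to its left, z up, the work surface at z = 0. Lengths are in m, angles in rad, forces in N, time in s.
With the tool pointing down it reaches from about 0.4 to 0.85 m from the base axis. Payload 6.9 kg.
Tool frame: the origin (TCP) lies on the centre line of the jaws, within the pads' length; the fingertips stand r.finger_overhang ahead of it and the grasp point (between the pads) lies 2 mm behind it (r.finger_overhang is the distance from the TCP to the fingertips, in m); z points along the fingers, y is the line along which they close (so a half turn about z gives the same grasp; the last joint's range is limited). The gripper opens to 85 mm and grips with 20 to 120 N. Pads are 22 mm wide; open, the fingers measure 114 mm over their backs; the gripper's body (76 mm by 85 mm) begins 54 mm behind the grasp point. The pads swing forward as they close: fully open they stand 13 mm farther back than shut.
Start: joints at [-1.026, 0.507, -0.238, 1.5, 0.126, 1.149, -0.155], TCP at [0.266, 0.566, 0.218] pointing down, gripper open.
Joint ranges: [-3.08, 3.08], [-0.24, 2.05], [-1.43, 1.35], [0, 2.5], [-1.52, 4.66], [0.17, 1.96], [-2.89, 2.89]. Speed limits (rad/s): [2.39, 2.39, 3.14, 3.14, 3.14, 3.14, 3.14].

## Interface

Orientations are given as [roll, pitch, yaw] about the fixed x, y, z axes, in that order (R = Rz(yaw) Ry(pitch) Rx(roll)).
In Python, from bench import r, cams, close_job gives the robot as it stands.
- The arm moves only by the tool drive_tool, never from a script. Its arguments are lists of equal length, an entry for each row: "translation": the shift along the world's x, y, z in mm, a list of three; "rot": the turn, a rotation vector about the world's x, y, z in rad, a list of three; "gripper": the gripper's target within -1 to 1 (fully open at 1, half-way at 0, shut at -1). A call has 1 to 8 rows; each row shifts and turns the commanded pose from where the row before left it; what a row does not reach is not made up. A row lasts 1/8 s, in which the tool goes at most 62.5 mm and 10.7 degrees, less where a joint would pass 70% of its speed; a pose out of reach is approached as far as the arm can. A call is refused whole if a number of a shift passes 62.5 or a number of a turn 0.188, either way. A call with a gripper value outside its range is refused whole. The fingers move at their own pace and stop on an object; "squeeze" is the grip in N (left out, the last holds). Time passes only in rows, so rows that do not move let the fingers close. It gives the time, the measured TCP pose, the force, the opening and the grip force at its end, in the units of the state.
- r.observe(): the state, without advancing time (a new reading comes with each control period).
- cams.camera(name): name is "side" or "top"; returns a dict with "color" (384x512x3 uint8, red, green, blue), "camera_matrix" (3x3 intrinsics, pixels), "xyz" and "rotation" of the camera in the world. Camera axes: x right, y down, z forward; pixel columns grow to the right and rows downward; lengths in m; the calibration is good to about 2 mm. A picture is of the moment at which its call begins. There is no depth.
- close_job(): hands the job in; it is judged then, once.
The state is a dict: "t": time; "joint_pos": joint angles; "qvel": joint speeds; "tau": joint torques, N m; "eef_pos": TCP position; "ee_rot": TCP orientation; "wrist_force": force on the tool from outside, world axes, zero at the start; "ft_torque": the same for the moment, N m; "finger_gap": finger opening in m; "finger_force": force on a finger pad.
Only numpy, scipy, OpenCV 4.12 (cv2) and the standard library are available. Lean on these libraries where they do the work, as an engineer would, in place of code of your own. Each camera call takes 0.05 s, during which the arm holds its last target. There are 200 camera calls.

## Working session

There is one attempt and no reset: what is moved stays moved. The work goes in short steps, Python scripts to look and compute and a tool call to move; the robot and the scene stay as the last step left them, time stands still between calls to the robot, and variables do not carry over. Pictures are saved under pics/ and viewed, at most 11 in all, crops included, and the job is handed in when it is done.

Besides the shell and the picture viewer there is one more tool, called after "Emit:" as name(argument=value, ...), one argument or row to a line, values as JSON. drive_tool: Moves the arm, as the interface text tells. Its arguments: {"type":"object","properties":{"translation":{"type":"array","items":{"type":"array","items":{"type":"number"}}},"rot":{"type":"array","items":{"type":"array","items":{"type":"number"}}},"gripper":{"type":"array","items":{"type":"number"}},"squeeze":{"type":"number"}},"required":["translation","rot","gripper"]}

```bash
mkdir -p pics; ls
python3 - <<'E'
from bench import r,cams
import cv2,numpy as np
for n in("side","top"):
    c=cams.camera(n); cv2.imwrite(f"pics/{n}0.png",cv2.cvtColor(c["color"],cv2.COLOR_RGB2BGR))
    print(n,c["camera_matrix"].tolist(),np.round(c["xyz"],4),np.round(c["rotation"],4).tolist())
print(r.observe(),r.finger_overhang)
E
```

```text
pics
side [[464.7714513052908, 0.0, 255.26208217832223], [0.0, 464.7714513052908, 192.7994953162192], [0.0, 0.0, 1.0]] [0.3732 0.7626 0.6388] [-2.1779, 0.0115, -2.8789]
top [[368.1639574123372, 0.0, 262.6191760199484], [0.0, 368.1639574123372, 188.45540996406484], [0.0, 0.0, 1.0]] [ 0.5155 -0.052   0.9184] [-3.0579, -0.0385, -1.5817]
{'t': 0.1, 'joint_pos': array([-1.02553159,  0.50824832, -0.23754376,  1.5010301 ,  0.12571664,
        1.14890389, -0.15479016]), 'qvel': array([-0.00102091, -0.00151884,  0.0001609 , -0.00253244, -0.00042507,
        0.00022044,  0.00040067]), 'tau': array([-5.05950273e-03, -6.21838045e+01, -2.19449647e+00, -2.50198478e+01,
        1.26031545e-02,  8.00316513e-03, -1.32616499e-06]), 'eef_pos': array([0.26594466, 0.56507619, 0.21772139]), 'ee_rot': array([-3.13999446e+00,  3.90457511e-05,  2.70186674e+00]), 'wrist_force': array([-0.49319671, -0.6269617 , -0.14185853]), 'ft_torque': array([-0.02092726,  0.06306436, -0.02608932]), 'finger_force': 0.0, 'finger_gap': 0.08547119089746927} 0.017
```

View pics/side0.png

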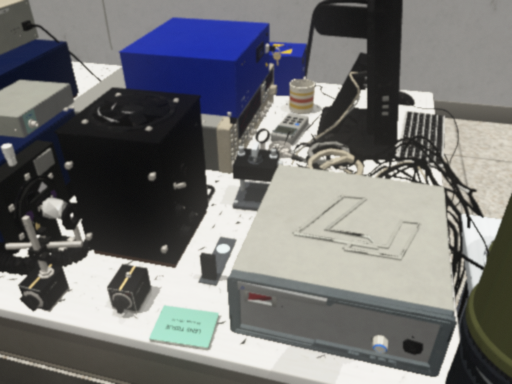

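View pics/top0.png

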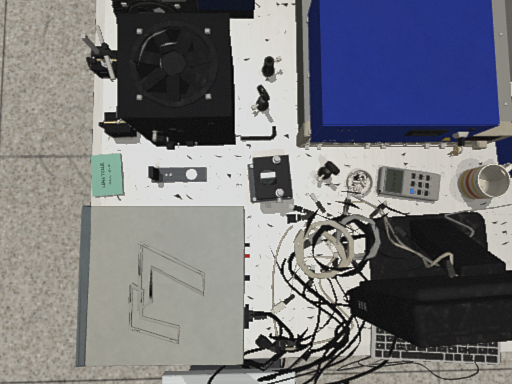

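Side: slide at (215,260), holder at (257,175). Top: slide at (150–207,174), holder head at (270,178), lens mount at about (327,172), tin at (359,182). I'll zoom in on both views.

Run:
```python
import cv2,numpy as np
a=cv2.imread("pics/top0.png")[140:215,140:300]; b=cv2.imread("pics/side0.png")[120:290,190:300]
cv2.imwrite("pics/tz.png",cv2.resize(a,None,fx=5,fy=5,interpolation=cv2.INTER_CUBIC))
cv2.imwrite("pics/sz.png",cv2.resize(b,None,fx=3.5,fy=3.5,interpolation=cv2.INTER_CUBIC))
```

```text
(no output)
```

View pics/tz.png

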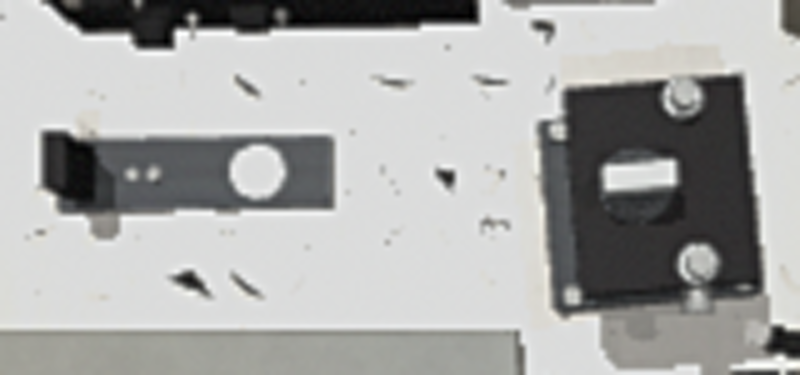

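View pics/sz.png

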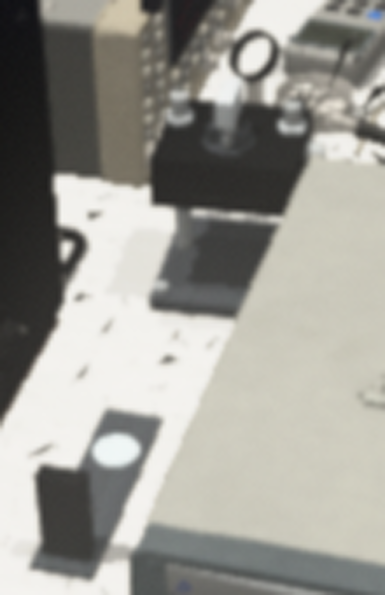

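Top zoom: head corners (566,88),(744,75),(764,292),(580,303); knobs on the post tops (685,97),(698,263); bar (640,174); foot's left corners (541,122),(559,314); plate nose edge (333,136)–(333,208). Side zoom: head's left face spans (153,155)–(300,170) at the top, bar top about (228,93). The slide grip is at lower left.

```bash
cat > h.py <<'E'
import numpy as np,cv2
from scipy.spatial.transform import Rotation as R
from scipy.optimize import least_squares
K={"side":(464.7714513,255.26208,192.799495),"top":(368.163957,262.619176,188.45541)}
P={"side":([.3732,.7626,.6388],[-2.1779,.0115,-2.8789]),"top":([.5155,-.052,.9184],[-3.0579,-.0385,-1.5817])}
def rm(n): 
    a=np.array(P[n][1]); return R.from_euler("xyz",a).as_matrix()
def ray(n,uv):
    f,cx,cy=K[n]; d=rm(n)@np.array([(uv[0]-cx)/f,(uv[1]-cy)/f,1]); return np.array(P[n][0]),d
def onz(n,uv,z):
    o,d=ray(n,uv); return o+d*(z-o[2])/d[2]
def proj(n,p):
    f,cx,cy=K[n]; q=rm(n).T@(np.array(p)-P[n][0]); return np.array([f*q[0]/q[2]+cx,f*q[1]/q[2]+cy])
def tri(a,b):
    o1,d1=ray("top",a);o2,d2=ray("side",b)
    A=np.c_[d1,-d2]; s=np.linalg.lstsq(A,o2-o1,rcond=None)[0]
    p,q=o1+d1*s[0],o2+d2*s[1]; return (p+q)/2,np.linalg.norm(p-q)
T=lambda U,V:((U+.5)/5-.5+140,(V+.5)/5-.5+140)
S=lambda U,V:((U+.5)/3.5-.5+190,(V+.5)/3.5-.5+120)
E
python3 - <<'E'
from h import *
np.set_printoptions(precision=4,suppress=True)
print("knobs",onz("top",T(685,97),.130),onz("top",T(698,263),.130))
print("foot L",onz("top",T(541,122),.012),onz("top",T(559,314),.012))
print("headTL/BL",tri(T(566,88),S(153,155)),tri(T(580,303),S(302,170)))
print("bar",tri(T(640,174),S(229,95)))
print("noses",onz("top",T(333,136),.004),onz("top",T(333,208),.004),onz("top",T(259,171),.004))
print("grip top corners", [onz("top",T(*q),.062) for q in((43,132),(66,132),(68,189),(43,189))])
print("side nose",onz("side",S(108,409),.004),onz("side",S(161,418),.004),onz("side",S(31,569),.004),onz("side",S(95,578),.004))
for z in (.1,.108): print([onz("top",T(*q),z) for q in((566,88),(744,75),(764,292),(580,303))])
E
```

```text
knobs [ 0.6452 -0.1141  0.13  ] [ 0.573  -0.1187  0.13  ]
foot L [ 0.6524 -0.0516  0.012 ] [ 0.557  -0.0597  0.012 ]
headTL/BL (array([ 0.6517, -0.063 ,  0.1123]), np.float64(0.0013747167509057438)) (array([ 0.557 , -0.0681,  0.1122]), np.float64(0.0002299974584491298))
bar (array([ 0.6099, -0.0935,  0.1439]), np.float64(0.00029035007382121914))
noses [0.6471 0.052  0.004 ] [0.611 0.052 0.004] [0.6298 0.0886 0.004 ]
grip top corners [array([0.6413, 0.1793, 0.062 ]), array([0.6413, 0.1687, 0.062 ]), array([0.6147, 0.1675, 0.062 ]), array([0.6147, 0.1789, 0.062 ])]
side nose [0.6468 0.056  0.004 ] [0.6133 0.0561 0.004 ] [0.6446 0.1922 0.004 ] [0.6091 0.1899 0.004 ]
[array([ 0.6545, -0.063 ,  0.1   ]), array([ 0.66  , -0.1433,  0.1   ]), array([ 0.5619, -0.1506,  0.1   ]), array([ 0.5578, -0.0684,  0.1   ])]
[array([ 0.6531, -0.0629,  0.108 ]), array([ 0.6586, -0.1424,  0.108 ]), array([ 0.5615, -0.1497,  0.108 ]), array([ 0.5573, -0.0682,  0.108 ])]
```

Emit:
drive_tool(
  translation=[
    [23,-44,12],
    [23,-44,12],
    [23,-44,12],
    [23,-44,12],
    [23,-44,12],
    [23,-44,12],
    [23,-44,12],
    [23,-44,12],
  ],
  rot=[
    [0,0,-0.071],
    [0,0,-0.071],
    [0,0,-0.071],
    [0,0,-0.071],
    [0,0,-0.071],
    [0,0,-0.071],
    [0,0,-0.071],
    [0,0,-0.071],
  ],
  gripper=[-0.1,-0.1,-0.1,-0.1,-0.1,-0.1,-0.1,-0.1],
  squeeze=40,
)

```text
t: 1.1
eef_pos: [0.4505, 0.2119, 0.3147]
ee_rot: [-3.141, -0.0, 2.132]
wrist_force: [0.7, 0.8, -0.3]
finger_gap: 0.0387
finger_force: 0.0
```

Run:
```python
import cv2,numpy as np
from h import *
# subpixel-ish: plate & head masks in top view
a=cv2.imread("pics/top0.png").astype(int); g=a.sum(2)/3
print(np.round(g[150:206:1,200]).astype(int).tolist()) # column through plate nose part
for v in (166,174,180): print(v,g[v,196:216].astype(int).tolist())
for v in (160,170,180,190,198): print(v,g[v,244:260].astype(int).tolist())
for v in range(168,184): print(v,g[v,256:282].astype(int).tolist())
```

```text
[219, 219, 220, 218, 219, 215, 181, 218, 220, 220, 219, 219, 219, 219, 219, 223, 226, 116, 91, 92, 93, 94, 92, 90, 90, 93, 94, 95, 94, 90, 88, 116, 230, 223, 219, 219, 219, 219, 219, 217, 219, 220, 219, 220, 218, 215, 214, 218, 219, 219, 219, 219, 219, 219, 223, 223]
166 [226, 225, 225, 227, 226, 227, 226, 226, 224, 224, 222, 222, 220, 218, 182, 214, 219, 219, 219, 219]
174 [228, 126, 86, 89, 90, 91, 92, 91, 92, 99, 121, 220, 223, 219, 219, 219, 218, 219, 219, 218]
180 [82, 83, 85, 86, 87, 84, 85, 85, 82, 80, 113, 218, 222, 220, 219, 219, 219, 219, 219, 219]
160 [218, 219, 219, 219, 219, 219, 223, 228, 146, 67, 46, 51, 50, 52, 51, 52]
170 [216, 217, 222, 225, 117, 82, 86, 87, 87, 67, 53, 52, 50, 51, 50, 48]
180 [216, 216, 218, 223, 189, 101, 79, 84, 86, 87, 61, 49, 49, 45, 45, 45]
190 [216, 217, 216, 217, 220, 165, 91, 81, 84, 87, 87, 58, 50, 52, 53, 51]
198 [219, 215, 213, 211, 213, 219, 141, 83, 102, 188, 192, 183, 87, 44, 41, 40]
168 [53, 52, 52, 51, 49, 52, 50, 50, 49, 50, 50, 50, 50, 50, 50, 48, 51, 49, 51, 49, 50, 49, 52, 50, 50, 50]
169 [53, 52, 51, 51, 50, 51, 50, 46, 53, 52,
[... 987 characters left out ...]
 126, 118, 113, 63, 44, 47, 49, 51, 50, 48]
178 [47, 46, 45, 46, 84, 117, 114, 103, 98, 95, 94, 95, 86, 83, 72, 68, 67, 68, 57, 35, 44, 51, 50, 49, 48, 51]
179 [47, 46, 45, 48, 81, 64, 55, 56, 54, 48, 46, 49, 46, 43, 47, 49, 51, 55, 41, 26, 30, 47, 50, 49, 48, 48]
180 [49, 45, 45, 45, 55, 54, 51, 55, 57, 54, 49, 51, 51, 57, 51, 60, 62, 53, 35, 31, 30, 49, 50, 51, 48, 50]
181 [50, 47, 46, 50, 51, 76, 53, 50, 60, 56, 58, 52, 51, 60, 63, 62, 62, 41, 30, 28, 30, 49, 51, 50, 50, 50]
182 [51, 50, 51, 52, 50, 52, 51, 55, 62, 56, 59, 60, 68, 66, 67, 62, 46, 33, 31, 27, 33, 46, 50, 50, 47, 50]
183 [51, 51, 51, 52, 49, 50, 37, 48, 52, 52, 55, 51, 53, 59, 53, 37, 29, 30, 28, 33, 33, 47, 48, 49, 49, 50]
```

Emit:
drive_tool(
  translation=[
    [20,-38,0],
    [20,-38,0],
    [20,-38,0],
    [20,-38,0],
    [20,-38,0],
    [20,-38,0],
    [20,-38,0],
    [19,-38,0],
  ],
  rot=[
    [0,0,-0.062],
    [0,0,-0.062],
    [0,0,-0.062],
    [0,0,-0.062],
    [0,0,-0.062],
    [0,0,-0.062],
    [0,0,-0.062],
    [0,0,-0.062],
  ],
  gripper=[-0.1,-0.1,-0.1,-0.1,-1,-1,-1,-1],
)

```text
t: 2.1
eef_pos: [0.6095, -0.0916, 0.314]
ee_rot: [-3.141, -0.0, 1.636]
wrist_force: [-0.2, 0.4, -0.1]
finger_gap: 0.0001
finger_force: 0.0
```

Emit:
drive_tool(
  translation=[
    [0,0,-40],
    [0,0,-40],
    [0,0,-40],
    [0,0,-10],
    [0,0,0],
    [0,0,0],
  ],
  rot=[
    [0,0,0],
    [0,0,0],
    [0,0,0],
    [0,0,0],
    [0,0,0],
    [0,0,0],
  ],
  gripper=[-1,-1,-1,-1,-1,-1],
)

```text
t: 2.85
eef_pos: [0.6101, -0.0907, 0.1862]
ee_rot: [3.139, 0.001, 1.638]
wrist_force: [0.7, 0.0, -0.9]
finger_gap: 0.0001
finger_force: 0.0
```

Emit:
drive_tool(
  translation=[
    [0,-2,-6],
    [0,-1,-4],
    [0,0,-3],
    [0,0,-2],
    [0,0,-1],
    [0,0,0],
  ],
  rot=[
    [0,0,0],
    [0,0,0],
    [0,0,0],
    [0,0,0],
    [0,0,0],
    [0,0,0],
  ],
  gripper=[-1,-1,-1,-1,-1,-1],
)

```text
t: 3.6
eef_pos: [0.6091, -0.0934, 0.1684]
ee_rot: [-3.141, -0.0, 1.638]
wrist_force: [-0.0, 0.4, -0.6]
finger_gap: -0.0002
finger_force: 0.0
```

Emit:
drive_tool(
  translation=[
    [0,0,-1.5],
    [0,0,-1],
    [0,0,0],
  ],
  rot=[
    [0,0,0],
    [0,0,0],
    [0,0,0],
  ],
  gripper=[-1,-1,-1],
)

```text
t: 3.98
eef_pos: [0.609, -0.0935, 0.1659]
ee_rot: [-3.141, -0.0, 1.638]
wrist_force: [-0.4, 0.3, 0.1]
finger_gap: 0.0003
finger_force: 0.0
```

Emit:
drive_tool(
  translation=[
    [0,0,-1],
    [0,0,-1],
    [0,0,0],
  ],
  rot=[
    [0,0,0],
    [0,0,0],
    [0,0,0],
  ],
  gripper=[-1,-1,-1],
)

```text
t: 4.35
eef_pos: [0.6091, -0.0935, 0.1639]
ee_rot: [-3.141, -0.0, 1.638]
wrist_force: [-0.0, -0.1, 1.1]
finger_gap: -0.0001
finger_force: 0.0
```

Emit:
drive_tool(
  translation=[
    [0,0,-1],
    [0,0,-1],
    [0,0,0],
  ],
  rot=[
    [0,0,0],
    [0,0,0],
    [0,0,0],
  ],
  gripper=[-1,-1,-1],
)

```text
t: 4.72
eef_pos: [0.6091, -0.0935, 0.1619]
ee_rot: [-3.141, -0.0, 1.638]
wrist_force: [1.0, 0.2, 0.8]
finger_gap: 0.0001
finger_force: 0.0
```

Emit:
drive_tool(
  translation=[
    [0,0,-1],
    [0,0,-1],
    [0,0,0],
  ],
  rot=[
    [0,0,0],
    [0,0,0],
    [0,0,0],
  ],
  gripper=[-1,-1,-1],
)

```text
t: 5.1
eef_pos: [0.6091, -0.0935, 0.1599]
ee_rot: [-3.141, -0.0, 1.638]
wrist_force: [1.0, -0.4, -0.1]
finger_gap: 0.0001
finger_force: 0.0
```

Emit:
drive_tool(
  translation=[
    [0,0,-1],
    [0,0,-1],
    [0,0,0],
  ],
  rot=[
    [0,0,0],
    [0,0,0],
    [0,0,0],
  ],
  gripper=[-1,-1,-1],
)

```text
t: 5.48
eef_pos: [0.6091, -0.0935, 0.1578]
ee_rot: [-3.141, -0.0, 1.638]
wrist_force: [0.4, 0.4, -0.2]
finger_gap: 0.0001
finger_force: 0.0
```

Emit:
drive_tool(
  translation=[
    [0,0,-1],
    [0,0,-1],
    [0,0,0],
  ],
  rot=[
    [0,0,0],
    [0,0,0],
    [0,0,0],
  ],
  gripper=[-1,-1,-1],
)

```text
t: 5.85
eef_pos: [0.6091, -0.0935, 0.1559]
ee_rot: [-3.141, -0.0, 1.638]
wrist_force: [0.4, 0.5, -0.2]
finger_gap: 0.0002
finger_force: 0.0
```

Run:
```python
from bench import cams
import cv2,numpy as np
c=cams.camera("side")["color"][:,:,::-1]
cv2.imwrite("pics/s1.png",cv2.resize(c[60:240,190:330],None,fx=3.3,fy=3.3,interpolation=cv2.INTER_CUBIC))
```

```text
(no output)
```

View pics/s1.png

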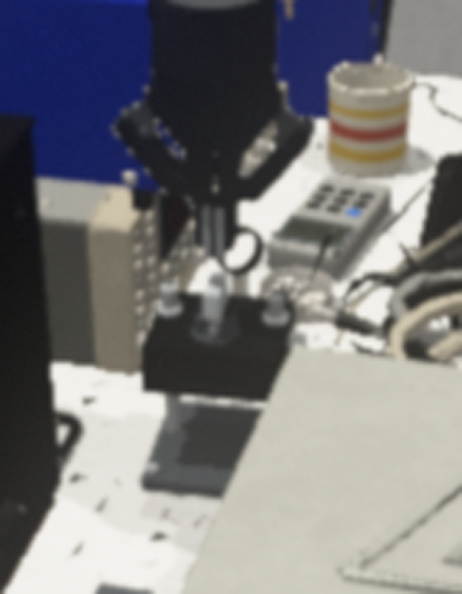

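The fingertips end at about (215,262), just above the bar at (213,270–330), so I keep lowering.

Emit:
drive_tool(
  translation=[
    [0,0,-1],
    [0,0,-1],
    [0,0,0],
  ],
  rot=[
    [0,0,0],
    [0,0,0],
    [0,0,0],
  ],
  gripper=[-1,-1,-1],
)

```text
t: 6.28
eef_pos: [0.6091, -0.0935, 0.1539]
ee_rot: [-3.141, -0.0, 1.638]
wrist_force: [1.2, 0.1, -0.1]
finger_gap: -0.0003
finger_force: 0.0
```

Emit:
drive_tool(
  translation=[
    [0,0,-1],
    [0,0,-1],
    [0,0,0],
  ],
  rot=[
    [0,0,0],
    [0,0,0],
    [0,0,0],
  ],
  gripper=[-1,-1,-1],
)

```text
t: 6.65
eef_pos: [0.609, -0.0935, 0.1519]
ee_rot: [-3.141, -0.0, 1.638]
wrist_force: [0.4, -0.1, 1.1]
finger_gap: -0.0
finger_force: 0.0
```

Emit:
drive_tool(
  translation=[
    [0,0,-1],
    [0,0,-1],
    [0,0,0],
  ],
  rot=[
    [0,0,0],
    [0,0,0],
    [0,0,0],
  ],
  gripper=[-1,-1,-1],
)

```text
t: 7.02
eef_pos: [0.6091, -0.0935, 0.1499]
ee_rot: [-3.141, -0.0, 1.638]
wrist_force: [0.3, -0.7, 0.6]
finger_gap: -0.0003
finger_force: 0.0
```

Run:
```python
from h import *
for z in (.139,.145,.15): print(z,(proj("side",[.6091,-.0935,z])-[190,60])*3.3)
# current pictures
from bench import cams
t=cams.camera("side")["color"][:,:,::-1]
cv2.imwrite("pics/s2.png",cv2.resize(t[110:190,220:300],None,fx=7,fy=7,interpolation=cv2.INTER_CUBIC))
for h in (.066,.07,.074,.078,.082,.086):
    o=np.array([.608,-.1058]);X=np.array([.065,-.998]);Y=np.array([.998,.065])
    q=[proj("side",[*(o+x*X+y*Y),z]) for x,y,z in((-40,46,h+.025),(-40,46,h-.01),(-40,-46,h+.025),(-28,0,h+.063))] if 0 else [proj("side",[*(o+x*1e-3*X+y*1e-3*Y),z]) for x,y,z in((-40,46,h+.025),(-40,46,h-.01),(-40,-46,h+.025),(-28,0,h+.063))]
    print(h,[((a-[190,60])*3.3).round().tolist() for a in q])
```

```text
0.139 [215.74922687 292.97944494]
0.145 [215.64585703 285.0126526 ]
0.15 [215.55917934 278.33233751]
0.066 [[144.0, 370.0], [146.0, 414.0], [280.0, 383.0], [214.0, 318.0]]
0.07 [[144.0, 365.0], [146.0, 409.0], [280.0, 378.0], [214.0, 313.0]]
0.074 [[143.0, 360.0], [145.0, 404.0], [280.0, 373.0], [214.0, 308.0]]
0.078 [[143.0, 355.0], [145.0, 399.0], [280.0, 368.0], [214.0, 302.0]]
0.082 [[143.0, 350.0], [145.0, 394.0], [280.0, 363.0], [214.0, 297.0]]
0.086 [[143.0, 345.0], [145.0, 389.0], [280.0, 358.0], [214.0, 292.0]]
```

View pics/s2.png

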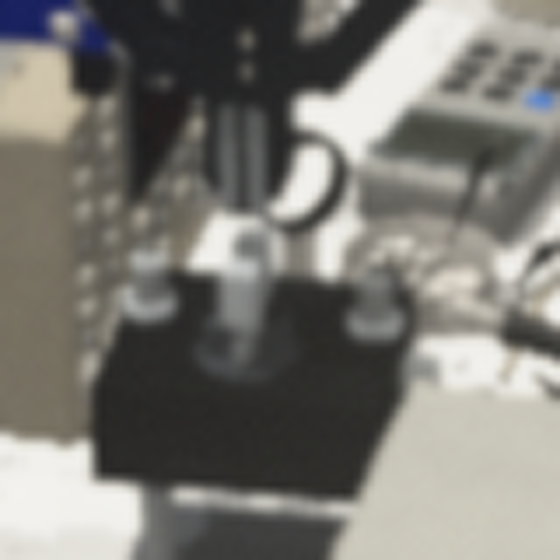

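Side zoom: the fingertips end at about row 210 (raw row 140), clear of the bar's top (rows 215–265). I keep descending until the fingers touch.

Emit:
drive_tool(
  translation=[
    [0,0,-1],
    [0,0,-1],
    [0,0,0],
  ],
  rot=[
    [0,0,0],
    [0,0,0],
    [0,0,0],
  ],
  gripper=[-1,-1,-1],
)

```text
t: 7.45
eef_pos: [0.609, -0.0935, 0.1479]
ee_rot: [-3.141, -0.0, 1.638]
wrist_force: [-0.2, 0.4, -0.6]
finger_gap: 0.0001
finger_force: 0.0
```

Emit:
drive_tool(
  translation=[
    [0,0,-1],
    [0,0,-1],
    [0,0,0],
  ],
  rot=[
    [0,0,0],
    [0,0,0],
    [0,0,0],
  ],
  gripper=[-1,-1,-1],
)

```text
t: 7.82
eef_pos: [0.6091, -0.0935, 0.1459]
ee_rot: [-3.141, -0.0, 1.638]
wrist_force: [-0.6, 0.1, 0.2]
finger_gap: -0.0001
finger_force: 0.0
```

Run:
```python
from bench import cams,r
import cv2,numpy as np
o=r.observe();print(o["eef_pos"],o["wrist_force"],r.finger_overhang)
from h import *
X=np.array([.065,-.998]);Y=np.array([.998,.065]);c=np.array([.608,-.1058])
for x,y in((-52,48),(-52,-48)): print((proj("side",[*(c+x*1e-3*X+y*1e-3*Y),.012])-[190,60])*3.3)
print(proj("side",[.70,.05,.285]), proj("side",[.55,.0,.142]))
b=cams.camera("top")["color"][:,:,::-1]
cv2.imwrite("pics/t1.png",cv2.resize(b[80:260,190:350],None,fx=3.3,fy=3.3,interpolation=cv2.INTER_CUBIC))
```

```text
[ 0.60907838 -0.0934823   0.14587112] [-0.58472678  0.05053619  0.15998257] 0.017
[141.30893862 475.50776182]
[278.12956153 490.54132405]
[185.08710432 110.00240284] [271.8342791  173.42841066]
```

View pics/t1.png

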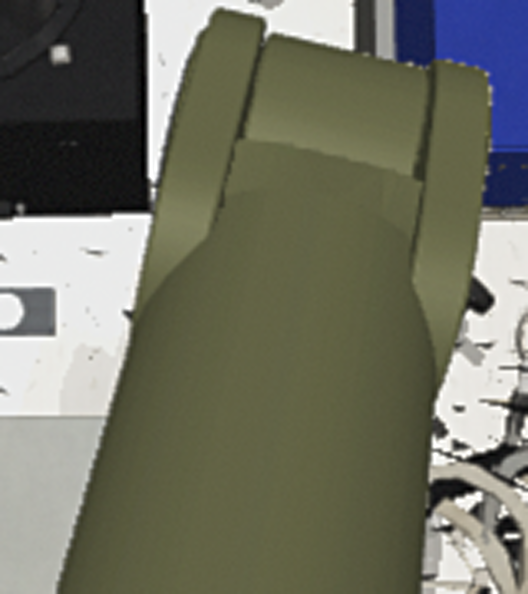

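Top view shows only the forearm and wrist over the holder, consistent with TCP y ≈ -0.09. I continue the descent.

Emit:
drive_tool(
  translation=[
    [0,0,-1],
    [0,0,-1],
    [0,0,0],
  ],
  rot=[
    [0,0,0],
    [0,0,0],
    [0,0,0],
  ],
  gripper=[-1,-1,-1],
)

```text
t: 8.25
eef_pos: [0.609, -0.0935, 0.1439]
ee_rot: [-3.141, -0.0, 1.638]
wrist_force: [-0.2, -1.0, -0.7]
finger_gap: -0.0004
finger_force: 0.0
```

Emit:
drive_tool(
  translation=[
    [0,0,-1],
    [0,0,-1],
    [0,0,0],
  ],
  rot=[
    [0,0,0],
    [0,0,0],
    [0,0,0],
  ],
  gripper=[-1,-1,-1],
)

```text
t: 8.62
eef_pos: [0.609, -0.0935, 0.1419]
ee_rot: [-3.141, -0.0, 1.638]
wrist_force: [-0.8, 0.3, -0.3]
finger_gap: 0.0004
finger_force: 0.0
```

Run:
```python
from bench import cams,r
import cv2,numpy as np
print(r.observe()["eef_pos"])
a=cams.camera("side")["color"][:,:,::-1].astype(int)
g=a.sum(2)//3
o=cv2.imread("pics/side0.png").astype(int).sum(2)//3
d=abs(g-o)
for v in range(130,160,1): print(v,g[v,244:268].tolist(),' | ',''.join('#' if x>25 else '.' for x in d[v,240:275]))
```

```text
[ 0.60904913 -0.0934856   0.14186619]
130 [49, 72, 90, 94, 86, 55, 50, 69, 84, 76, 61, 76, 86, 75, 49, 38, 38, 48, 79, 112, 130, 138, 135, 149]  |  .........#############.............
131 [63, 90, 97, 90, 85, 55, 50, 71, 87, 79, 62, 74, 88, 77, 50, 38, 42, 68, 132, 187, 207, 207, 180, 122]  |  .........##############............
132 [77, 98, 95, 86, 82, 55, 51, 73, 89, 80, 61, 73, 87, 77, 50, 38, 46, 90, 168, 223, 234, 232, 211, 137]  |  .........#######...####............
133 [80, 89, 86, 80, 74, 52, 52, 76, 93, 82, 62, 72, 88, 77, 50, 39, 50, 99, 181, 230, 237, 236, 218, 143]  |  ........########...####............
134 [84, 89, 90, 85, 80, 53, 53, 78, 97, 85, 62, 73, 89, 79, 51, 40, 48, 102, 182, 231, 238, 236, 216, 134]  |  ........########..#####............
135 [95, 112, 119, 104, 96, 60, 51, 77, 96, 88, 65, 77, 92, 83, 54, 40, 49, 101, 182, 231, 238, 234, 208, 120]  |  ........########..#####............
136 [108, 135, 131, 109, 100, 61, 48, 73, 96, 89, 66, 79, 95, 85, 56, 41, 52, 107, 187, 232, 237, 230, 187, 98]  |  ........########..#####............
137 [104, 127, 118, 98, 
[... 2770 characters left out ...]
40, 44, 56, 73, 98, 122, 129, 130, 125, 109, 79, 52, 46, 48, 46, 42, 40, 41, 41, 42, 41]  |  .............................#####.
156 [46, 41, 41, 41, 47, 59, 71, 83, 101, 112, 118, 115, 102, 75, 54, 50, 52, 49, 41, 40, 40, 41, 41, 41]  |  .............................######
157 [41, 42, 40, 40, 46, 55, 61, 63, 73, 87, 100, 101, 89, 69, 55, 52, 52, 49, 42, 40, 40, 40, 42, 42]  |  .............................######
158 [41, 41, 42, 44, 52, 55, 55, 56, 63, 81, 94, 91, 78, 60, 54, 52, 52, 49, 45, 40, 40, 40, 41, 42]  |  ...................................
159 [41, 41, 43, 50, 59, 60, 56, 56, 66, 88, 103, 91, 72, 58, 53, 53, 52, 52, 48, 44, 40, 39, 39, 40]  |  ...................................
```

Emit:
drive_tool(
  translation=[
    [0,0,-1],
    [0,0,-1],
    [0,0,0],
  ],
  rot=[
    [0,0,0],
    [0,0,0],
    [0,0,0],
  ],
  gripper=[-1,-1,-1],
)

```text
t: 9.05
eef_pos: [0.609, -0.0935, 0.1398]
ee_rot: [-3.141, -0.0, 1.638]
wrist_force: [-0.7, -0.1, -0.2]
finger_gap: -0.0001
finger_force: 0.0
```

Emit:
drive_tool(
  translation=[
    [0,0,-1],
    [0,0,-1],
    [0,0,0],
  ],
  rot=[
    [0,0,0],
    [0,0,0],
    [0,0,0],
  ],
  gripper=[-1,-1,-1],
)

```text
t: 9.43
eef_pos: [0.609, -0.0935, 0.1378]
ee_rot: [-3.141, -0.0, 1.638]
wrist_force: [0.1, 0.2, 0.8]
finger_gap: -0.0001
finger_force: 0.0
```

Run:
```python
from h import *
np.set_printoptions(precision=4,suppress=True)
print("knob tri",tri(T(685,97),S(180,100)),tri(T(698,263),S(292,120)))
print("nose tri",tri(T(333,136),S(108,409)),tri(T(333,208),S(161,418)))
print("grip",tri(T(43,132),S(37,466)))
for z in(.12,.13,.14,.15,.16):print(z,proj("side",[.609,-.0825,z]),proj("side",[.609,-.078,z]))
```

```text
knob tri (array([ 0.6473, -0.1144,  0.1237]), np.float64(0.002050646137865952)) (array([ 0.5747, -0.1198,  0.1161]), np.float64(0.0013813804649988228))
nose tri (array([0.6478, 0.0525, 0.0008]), np.float64(0.0005872975045822162)) (array([0.6129, 0.0527, 0.001 ]), np.float64(0.0031084453075332554))
grip (array([0.6409, 0.1782, 0.0664]), np.float64(0.00045999195698009676))
0.12 [254.2165 158.7964] [253.6767 159.8193]
0.13 [254.1577 154.8286] [253.6146 155.8433]
0.14 [254.0982 150.8158] [253.5519 151.822 ]
0.15 [254.0381 146.7571] [253.4884 147.7546]
0.16 [253.9773 142.6519] [253.4242 143.6403]
```

Emit:
drive_tool(
  translation=[
    [0,0,-1],
    [0,0,-1],
    [0,0,0],
  ],
  rot=[
    [0,0,0],
    [0,0,0],
    [0,0,0],
  ],
  gripper=[-1,-1,-1],
)

```text
t: 9.8
eef_pos: [0.6091, -0.0935, 0.1359]
ee_rot: [-3.141, -0.0, 1.638]
wrist_force: [-0.1, -0.0, -0.3]
finger_gap: -0.0
finger_force: 0.0
```

Emit:
drive_tool(
  translation=[
    [0,0,-1],
    [0,0,-1],
    [0,0,0],
  ],
  rot=[
    [0,0,0],
    [0,0,0],
    [0,0,0],
  ],
  gripper=[-1,-1,-1],
)

```text
t: 10.18
eef_pos: [0.6096, -0.0936, 0.1356]
ee_rot: [3.14, 0.0, 1.638]
wrist_force: [-3.0, -0.8, 9.9]
finger_gap: 0.0004
finger_force: 5.4
```

Emit:
drive_tool(
  translation=[
    [0,0,-1],
    [0,0,-1],
    [0,0,0],
  ],
  rot=[
    [0,0,0],
    [0,0,0],
    [0,0,0],
  ],
  gripper=[-1,-1,-1],
)

```text
t: 10.55
eef_pos: [0.6101, -0.0938, 0.1354]
ee_rot: [3.138, 0.0, 1.638]
wrist_force: [-5.0, 1.4, 22.7]
finger_gap: -0.0001
finger_force: 11.1
```

Emit:
drive_tool(
  translation=[
    [0,0,10],
    [0,0,0],
    [0,0,0],
    [0,0,0],
  ],
  rot=[
    [0,0,0],
    [0,0,0],
    [0,0,0],
    [0,0,0],
  ],
  gripper=[-0.4,-0.4,-0.4,-0.4],
  squeeze=30,
)

```text
t: 11.05
eef_pos: [0.6088, -0.0934, 0.1413]
ee_rot: [-3.14, -0.0, 1.638]
wrist_force: [0.2, 1.4, 0.3]
finger_gap: 0.0259
finger_force: 0.0
```

Emit:
drive_tool(
  translation=[
    [0,0,-6],
    [0,0,-6],
    [0,0,-4],
    [0,0,0],
  ],
  rot=[
    [0,0,0],
    [0,0,0],
    [0,0,0],
    [0,0,0],
  ],
  gripper=[-0.4,-0.4,-0.4,-0.4],
)

```text
t: 11.55
eef_pos: [0.6088, -0.0934, 0.1254]
ee_rot: [-3.141, -0.0, 1.638]
wrist_force: [0.1, 0.2, -0.2]
finger_gap: 0.0255
finger_force: 0.0
```

Emit:
drive_tool(
  translation=[
    [0,0,-4],
    [0,0,-4],
    [0,0,0],
  ],
  rot=[
    [0,0,0],
    [0,0,0],
    [0,0,0],
  ],
  gripper=[-0.4,-0.4,-0.4],
)

```text
t: 11.92
eef_pos: [0.6089, -0.0934, 0.1176]
ee_rot: [-3.141, -0.0, 1.638]
wrist_force: [0.2, 0.2, -0.1]
finger_gap: 0.0257
finger_force: 0.0
```

Run:
```python
from bench import cams
import cv2
c=cams.camera("side")["color"][:,:,::-1]
cv2.imwrite("pics/s3.png",cv2.resize(c[110:190,220:300],None,fx=7,fy=7,interpolation=cv2.INTER_CUBIC))
```

```text
(no output)
```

View pics/s3.png

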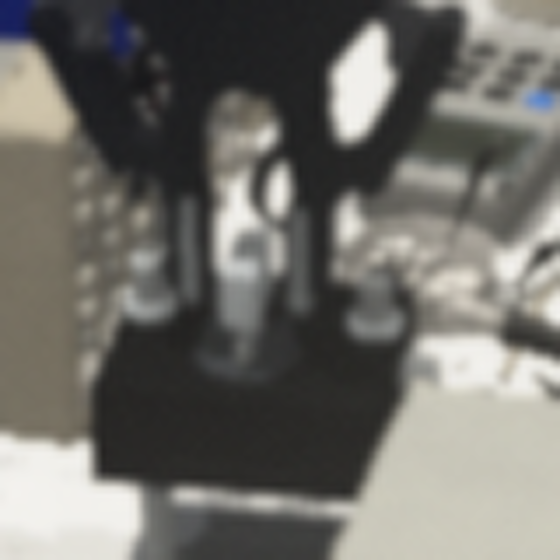

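The jaws straddle the bar: fingers at u≈185 and 305, bar at 243, tips near the bar's lower part. Closing now.

Emit:
drive_tool(
  translation=[
    [0,0,0],
    [0,0,0],
    [0,0,0],
    [0,0,0],
  ],
  rot=[
    [0,0,0],
    [0,0,0],
    [0,0,0],
    [0,0,0],
  ],
  gripper=[-1,-1,-1,-1],
  squeeze=40,
)

```text
t: 12.48
eef_pos: [0.6096, -0.0935, 0.1182]
ee_rot: [3.141, 0.0, 1.638]
wrist_force: [1.6, -0.5, 2.1]
finger_gap: 0.0112
finger_force: 43.2
```

Emit:
drive_tool(
  translation=[
    [0.5,0,3],
    [0.5,0,3],
    [0,0,3],
    [0,0,2.5],
    [0,0,0],
    [0,0,0],
  ],
  rot=[
    [0,0,0],
    [0,0,0],
    [0,0,0],
    [0,0,0],
    [0,0,0],
    [0,0,0],
  ],
  gripper=[-1,-1,-1,-1,-1,-1],
)

```text
t: 13.22
eef_pos: [0.6096, -0.0935, 0.1293]
ee_rot: [-3.141, -0.0, 1.638]
wrist_force: [-0.6, -1.3, -4.1]
finger_gap: 0.0109
finger_force: 42.4
```

Emit:
drive_tool(
  translation=[
    [0,0,0],
    [0,0,0],
    [0,0,0],
    [0,0,0],
    [0,0,0],
  ],
  rot=[
    [0,0,0.133],
    [0,0,0.133],
    [0,0,0.133],
    [0,0,0.133],
    [0,0,0.133],
  ],
  gripper=[-1,-1,-1,-1,-1],
)

```text
t: 13.85
eef_pos: [0.6105, -0.0932, 0.1294]
ee_rot: [3.141, 0.0, 2.307]
wrist_force: [1.9, -0.1, -5.7]
finger_gap: 0.0112
finger_force: 42.3
```

Emit:
drive_tool(
  translation=[
    [0,0,0],
    [0,0,0],
    [0,0,0],
    [0,0,0],
    [0,0,0],
    [0,0,0],
  ],
  rot=[
    [0,0,0.133],
    [0,0,0.133],
    [0,0,0.133],
    [0,0,0.133],
    [0,0,0.12],
    [0,0,0],
  ],
  gripper=[-1,-1,-1,-1,-1,-1],
)

```text
t: 14.6
eef_pos: [0.6109, -0.0926, 0.1296]
ee_rot: [3.14, 0.001, 2.955]
wrist_force: [3.3, 3.2, -5.2]
finger_gap: 0.0109
finger_force: 42.3
```

Emit:
drive_tool(
  translation=[
    [0,0,-1.5],
    [0,0,-1.5],
    [0,0,-1],
    [0,0,0],
    [0,0,0],
  ],
  rot=[
    [0,0,0],
    [0,0,0],
    [0,0,0],
    [0,0,0],
    [0,0,0],
  ],
  gripper=[-1,-1,-1,-1,-1],
)

```text
t: 15.22
eef_pos: [0.6109, -0.0927, 0.1257]
ee_rot: [3.141, 0.001, 2.954]
wrist_force: [3.6, 3.2, -4.6]
finger_gap: 0.0108
finger_force: 42.5
```

Emit:
drive_tool(
  translation=[
    [0,0,-1],
    [0,0,0],
    [0,0,0],
  ],
  rot=[
    [0,0,0],
    [0,0,0],
    [0,0,0],
  ],
  gripper=[-1,-1,-1],
)

```text
t: 15.6
eef_pos: [0.611, -0.0927, 0.1254]
ee_rot: [3.141, 0.002, 2.955]
wrist_force: [3.1, 4.6, 3.2]
finger_gap: 0.0111
finger_force: 43.5
```

Emit:
drive_tool(
  translation=[
    [0,0,0],
    [0,0,0],
    [0,0,0],
    [0,0,20],
    [0,0,40],
    [0,0,40],
  ],
  rot=[
    [0,0,0],
    [0,0,0],
    [0,0,0],
    [0,0,0],
    [0,0,0],
    [0,0,0],
  ],
  gripper=[-0.4,-0.4,-0.4,-0.4,-0.4,-1],
)

```text
t: 16.35
eef_pos: [0.6096, -0.0939, 0.2252]
ee_rot: [-3.141, -0.001, 2.954]
wrist_force: [0.7, 0.5, -0.2]
finger_gap: 0.0084
finger_force: 0.0
```

Emit:
drive_tool(
  translation=[
    [3,38,0],
    [3,38,0],
    [3,38,0],
    [3,38,0],
    [3,38,0],
    [2,38,0],
    [2,38,0],
    [0,0,0],
  ],
  rot=[
    [0,0,0.027],
    [0,0,0.027],
    [0,0,0.027],
    [0,0,0.027],
    [0,0,0.027],
    [0,0,0.027],
    [0,0,0.025],
    [0,0,0],
  ],
  gripper=[-1,-1,-1,-1,-1,-1,-1,-1],
)

```text
t: 17.35
eef_pos: [0.6281, 0.1768, 0.2241]
ee_rot: [3.14, -0.001, -3.136]
wrist_force: [0.6, -0.4, -0.3]
finger_gap: 0.0
finger_force: 0.0
```

Emit:
drive_tool(
  translation=[
    [0,0,-45],
    [0,0,-45],
    [0,0,-40],
    [0,0,-15],
    [0,0,0],
    [0,0,0],
  ],
  rot=[
    [0,0,0],
    [0,0,0],
    [0,0,0],
    [0,0,0],
    [0,0,0],
    [0,0,0],
  ],
  gripper=[-1,-1,-1,-1,-1,-1],
)

```text
t: 18.1
eef_pos: [0.6302, 0.1726, 0.0812]
ee_rot: [3.141, 0.003, 3.141]
wrist_force: [0.3, -0.3, -0.7]
finger_gap: -0.0
finger_force: 0.0
```

Emit:
drive_tool(
  translation=[
    [-1,0,-5],
    [0,0,-4],
    [0,0,-1],
    [0,0,0],
  ],
  rot=[
    [0,0,0],
    [0,0,0],
    [0,0,0],
    [0,0,0],
  ],
  gripper=[-1,-1,-1,-1],
)

```text
t: 18.6
eef_pos: [0.6281, 0.1725, 0.0694]
ee_rot: [-3.142, -0.0, -3.141]
wrist_force: [-0.0, -0.1, 0.4]
finger_gap: -0.0003
finger_force: 0.0
```

Emit:
drive_tool(
  translation=[
    [0,0,-2],
    [0,0,-1],
    [0,0,0],
  ],
  rot=[
    [0,0,0],
    [0,0,0],
    [0,0,0],
  ],
  gripper=[-1,-1,-1],
)

```text
t: 18.98
eef_pos: [0.6281, 0.1725, 0.0664]
ee_rot: [-3.142, -0.0, -3.141]
wrist_force: [0.3, 0.3, 0.2]
finger_gap: 0.0
finger_force: 0.0
```

Emit:
drive_tool(
  translation=[
    [0,0,-2],
    [0,0,-1],
    [0,0,0],
  ],
  rot=[
    [0,0,0],
    [0,0,0],
    [0,0,0],
  ],
  gripper=[-1,-1,-1],
)

```text
t: 19.35
eef_pos: [0.6281, 0.1725, 0.0633]
ee_rot: [-3.142, -0.0, -3.141]
wrist_force: [-0.0, -0.5, 0.6]
finger_gap: 0.0002
finger_force: 0.0
```

Emit:
drive_tool(
  translation=[
    [0,0,-2],
    [0,0,-1],
    [0,0,0],
  ],
  rot=[
    [0,0,0],
    [0,0,0],
    [0,0,0],
  ],
  gripper=[-1,-1,-1],
)

```text
t: 19.73
eef_pos: [0.628, 0.1725, 0.0604]
ee_rot: [-3.141, -0.0, -3.141]
wrist_force: [-0.1, 1.6, -0.5]
finger_gap: -0.0004
finger_force: 0.0
```

Emit:
drive_tool(
  translation=[
    [0,0,-2],
    [0,0,-1],
    [0,0,0],
  ],
  rot=[
    [0,0,0],
    [0,0,0],
    [0,0,0],
  ],
  gripper=[-1,-1,-1],
)

```text
t: 20.1
eef_pos: [0.628, 0.1725, 0.0573]
ee_rot: [-3.141, -0.0, -3.141]
wrist_force: [-0.4, -0.5, -0.2]
finger_gap: 0.0001
finger_force: 0.0
```

Emit:
drive_tool(
  translation=[
    [0,0,-1],
    [0,0,-1],
    [0,0,0],
  ],
  rot=[
    [0,0,0],
    [0,0,0],
    [0,0,0],
  ],
  gripper=[-1,-1,-1],
)

```text
t: 20.48
eef_pos: [0.6281, 0.1725, 0.0554]
ee_rot: [-3.142, -0.0, -3.141]
wrist_force: [0.6, -0.0, -0.2]
finger_gap: 0.0
finger_force: 0.0
```

Emit:
drive_tool(
  translation=[
    [0,0,-1],
    [0,0,-1],
    [0,0,0],
  ],
  rot=[
    [0,0,0],
    [0,0,0],
    [0,0,0],
  ],
  gripper=[-1,-1,-1],
)

```text
t: 20.85
eef_pos: [0.628, 0.1725, 0.0534]
ee_rot: [-3.142, -0.0, -3.141]
wrist_force: [0.2, -1.0, 0.2]
finger_gap: -0.0005
finger_force: 0.0
```

Emit:
drive_tool(
  translation=[
    [0,0,-1],
    [0,0,-1],
    [0,0,0],
  ],
  rot=[
    [0,0,0],
    [0,0,0],
    [0,0,0],
  ],
  gripper=[-1,-1,-1],
)

```text
t: 21.22
eef_pos: [0.628, 0.1725, 0.0514]
ee_rot: [-3.142, -0.0, -3.141]
wrist_force: [-0.3, -0.0, -0.2]
finger_gap: -0.0
finger_force: 0.0
```

Emit:
drive_tool(
  translation=[
    [0,0,-1],
    [0,0,-1],
    [0,0,0],
  ],
  rot=[
    [0,0,0],
    [0,0,0],
    [0,0,0],
  ],
  gripper=[-1,-1,-1],
)

```text
t: 21.6
eef_pos: [0.6281, 0.1725, 0.0495]
ee_rot: [-3.142, 0.0, -3.141]
wrist_force: [0.3, -0.1, -0.0]
finger_gap: 0.0004
finger_force: 0.0
```

Emit:
drive_tool(
  translation=[
    [0,0,-1],
    [0,0,-1],
    [0,0,0],
  ],
  rot=[
    [0,0,0],
    [0,0,0],
    [0,0,0],
  ],
  gripper=[-1,-1,-1],
)

```text
t: 21.98
eef_pos: [0.6285, 0.1727, 0.0493]
ee_rot: [3.141, 0.002, -3.141]
wrist_force: [-4.0, -1.8, 13.7]
finger_gap: 0.0002
finger_force: 6.7
```

Run:
```python
from bench import cams
import cv2
c=cams.camera("side")["color"][:,:,::-1]
t=cams.camera("top")["color"][:,:,::-1]
import numpy as np
a=cv2.resize(c[120:300,170:290],None,fx=3.3,fy=3.3,interpolation=cv2.INTER_CUBIC)
b=cv2.resize(t[130:220,140:210],(462-62,594),interpolation=cv2.INTER_CUBIC)
cv2.imwrite("pics/st4.png",np.hstack([a,b[:a.shape[0]]]))
```

```text
(no output)
```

View pics/st4.png

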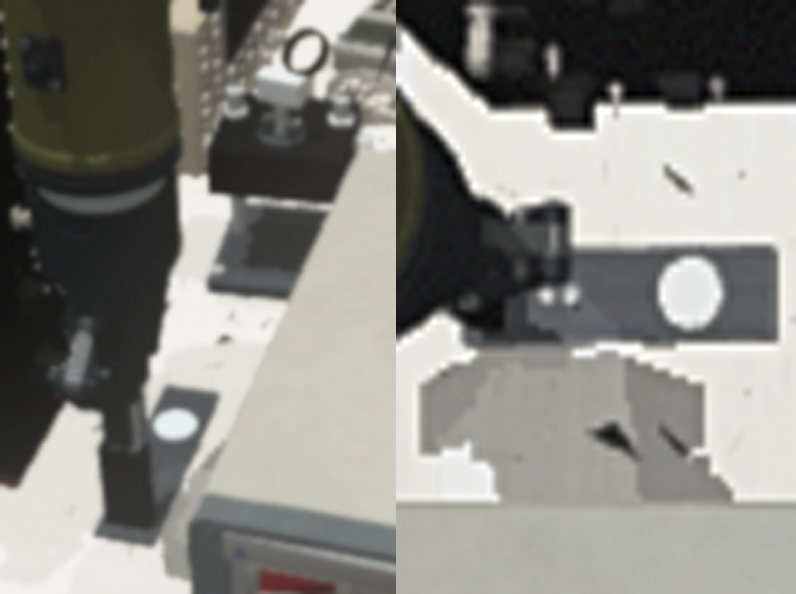

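The right half (top) shows the slide undisturbed. The left half shows the fingers on the grip's top at (125,440), and the bar lifted and turned at (280,85). Contact heights: bar top at TCP 135.8, grip top at 49.5 mm, so h ≈ 85.3 mm.

Emit:
drive_tool(
  translation=[
    [0,0,10],
    [0,0,0],
    [0,0,0],
    [0,0,-10],
    [0,0,-12],
    [0,0,-12],
    [0,0,0],
  ],
  rot=[
    [0,0,0],
    [0,0,0],
    [0,0,0],
    [0,0,0],
    [0,0,0],
    [0,0,0],
    [0,0,0],
  ],
  gripper=[-0.2,-0.2,-0.2,-0.2,-0.2,-0.2,-0.2],
)

```text
t: 22.95
eef_pos: [0.6271, 0.1722, 0.0217]
ee_rot: [-3.141, -0.003, -3.141]
wrist_force: [0.6, -0.9, -0.1]
finger_gap: 0.0342
finger_force: 0.0
```

Emit:
drive_tool(
  translation=[
    [0,0,0],
    [0,0,0],
    [0,0,0],
    [0,0,0],
  ],
  rot=[
    [0,0,0],
    [0,0,0],
    [0,0,0],
    [0,0,0],
  ],
  gripper=[-1,-1,-1,-1],
  squeeze=50,
)

```text
t: 23.45
eef_pos: [0.6282, 0.1725, 0.0238]
ee_rot: [3.142, 0.0, -3.141]
wrist_force: [0.0, 0.2, 1.1]
finger_gap: 0.0107
finger_force: 49.5
```

Emit:
drive_tool(
  translation=[
    [0,0,10],
    [0,0,25],
    [0,0,26],
    [0,0,26],
    [-10,-20,0],
    [-10,-40,0],
    [-10,-46,0],
    [0,0,0],
  ],
  rot=[
    [0,0,0],
    [0,0,0],
    [0,0,0.0],
    [0,0,0.0],
    [0,0,0.02],
    [0,0,0.025],
    [0,0,0.02],
    [0,0,0],
  ],
  gripper=[-1,-1,-1,-1,-1,-1,-1,-1],
)

```text
t: 24.45
eef_pos: [0.5976, 0.0607, 0.1111]
ee_rot: [-3.138, -0.001, -3.083]
wrist_force: [1.1, 0.4, -0.8]
finger_gap: 0.0111
finger_force: 49.2
```

Emit:
drive_tool(
  translation=[
    [0,0,0],
    [0,0,0],
  ],
  rot=[
    [0,0,0],
    [0,0,0],
  ],
  gripper=[-1,-1],
)

```text
t: 24.7
eef_pos: [0.5983, 0.0682, 0.1108]
ee_rot: [3.141, 0.001, -3.075]
wrist_force: [-0.0, 0.0, -0.9]
finger_gap: 0.0113
finger_force: 49.2
```

Run:
```python
from bench import cams,r
import cv2,numpy as np
o=r.observe();print(o["eef_pos"],o["ee_rot"],o["wrist_force"])
from h import *
t=cams.camera("top")["color"][:,:,::-1]; c=cams.camera("side")["color"][:,:,::-1]
cv2.imwrite("pics/t5raw.png",t); cv2.imwrite("pics/s5raw.png",c)
a=cv2.resize(t[140:215,200:300],None,fx=5,fy=5,interpolation=cv2.INTER_CUBIC)
b=cv2.resize(c[115:245,195:275],None,fx=3,fy=3,interpolation=cv2.INTER_CUBIC)
m=np.zeros((400,800,3),np.uint8);m[:375,:500]=a;m[:390,510:750]=b;cv2.imwrite("pics/st5.png",m)
```

```text
[0.59832913 0.06821478 0.11078318] [ 3.14063267e+00  5.61493488e-04 -3.07456692e+00] [-0.0314908   0.03401119 -0.88598839]
```

View pics/st5.png

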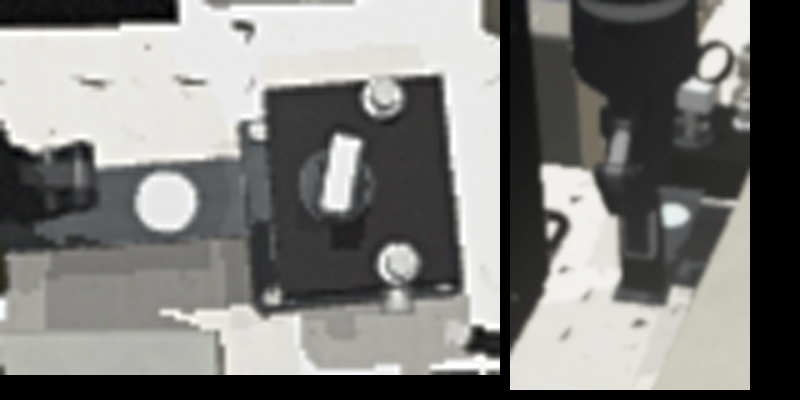

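The nose at (245,158)–(250,238) stands just outside the head's left edge at (266,88)–(280,303), the plate parallel to the head's sides; the bar is parked, turned about 75°. Measuring the lateral offset of the plate from its edges.

Run:
```python
from h import *
t=cv2.imread("pics/t5raw.png").astype(float).mean(2)
X=np.array([.065,-.998]);Y=np.array([.998,.065]);pin=np.array([.6096,-.0925])
def cross(p,thr,i0,up):
    for i in range(i0,i0+20):
        a,b=p[i],p[i+1]
        if (a-thr)*(b-thr)<=0 and (b>a)==up: return i+(thr-a)/(b-a)
def hf(u,v,z): d=onz("top",(u,v),z)[:2]-pin; return (d@X-.012)*1e3,(d@Y)*1e3
for u in range(224,246,4):
    v=cross(t[:,u],160,165,False); print("far edge",u,np.round(hf(u,v,.0912),1) if v else None)
for u in range(224,246,4): print(u,t[182:194,u].astype(int).tolist())
for u in range(262,286,6):
    v=cross(t[:,u],130,148,False); print("head far",u,np.round(hf(u,v,.1103),1) if v else None)
for v in (176,181,184): print("row",v,t[v,240:258].astype(int).tolist())
print("bar",hf(200+341/5,140+174/5,.1558))
```

```text
far edge 224 [-105.7   17.4]
far edge 228 [-96.7  17.6]
far edge 232 [-87.7  17.7]
far edge 236 [-78.6  17.6]
far edge 240 [-69.6  17.4]
far edge 244 [-60.5  18.5]
224 [93, 93, 95, 94, 90, 91, 103, 101, 119, 120, 121, 118]
228 [232, 216, 138, 90, 84, 90, 97, 119, 120, 119, 117, 118]
232 [228, 230, 235, 233, 127, 83, 90, 120, 120, 118, 117, 120]
236 [231, 235, 234, 177, 93, 95, 97, 119, 121, 120, 118, 118]
240 [88, 92, 90, 90, 90, 87, 117, 119, 117, 118, 118, 118]
244 [94, 93, 93, 100, 100, 97, 124, 124, 121, 124, 140, 139]
head far 262 [-18.3  45. ]
head far 268 [-5.  44.8]
head far 274 [ 7.2 29.5]
head far 280 [21.9 45.4]
row 176 [90, 91, 93, 92, 93, 94, 101, 106, 124, 94, 95, 98, 100, 99, 60, 55, 57, 56]
row 181 [90, 91, 93, 94, 93, 95, 103, 106, 104, 74, 95, 98, 98, 98, 72, 57, 57, 56]
row 184 [90, 93, 93, 90, 93, 102, 102, 102, 102, 80, 83, 58, 60, 62, 60, 57, 56, 58]
bar (np.float64(-10.582070800301917), np.float64(-1.9797159520098602))
```

Emit:
drive_tool(
  translation=[
    [0.1,-6,0],
    [0.4,-6,0],
    [0.4,-6,0],
    [0.3,-5,0],
    [0.3,-5,0],
    [0,0,0],
  ],
  rot=[
    [0,0,0],
    [0,0,0],
    [0,0,0],
    [0,0,0],
    [0,0,0],
    [0,0,0],
  ],
  gripper=[-1,-1,-1,-1,-1,-1],
)

```text
t: 25.55
eef_pos: [0.5996, 0.0378, 0.1104]
ee_rot: [-3.141, -0.0, -3.077]
wrist_force: [-0.6, -0.3, -1.4]
finger_gap: 0.0112
finger_force: 49.2
```

Emit:
drive_tool(
  translation=[
    [0.5,-8,0],
    [0.5,-8,0],
    [0.5,-8,0],
    [0.5,-8,0],
    [0.5,-8,0],
    [0.4,-6,0],
    [0,0,0],
  ],
  rot=[
    [0,0,0],
    [0,0,0],
    [0,0,0],
    [0,0,0],
    [0,0,0],
    [0,0,0],
    [0,0,0],
  ],
  gripper=[-1,-1,-1,-1,-1,-1,-1],
)

```text
t: 26.42
eef_pos: [0.6025, -0.0082, 0.1104]
ee_rot: [-3.141, -0.0, -3.077]
wrist_force: [0.9, -0.0, -0.9]
finger_gap: 0.0112
finger_force: 49.2
```

Emit:
drive_tool(
  translation=[
    [0.2,-3,0],
    [0.2,-3,0],
    [0.1,-2,0],
    [0,0,0],
    [0,0,0],
  ],
  rot=[
    [0,0,0],
    [0,0,0],
    [0,0,0],
    [0,0,0],
    [0,0,0],
  ],
  gripper=[-1,-1,-1,-1,-1],
)

```text
t: 27.05
eef_pos: [0.603, -0.0154, 0.1105]
ee_rot: [3.141, -0.0, -3.076]
wrist_force: [-0.6, 0.0, -0.3]
finger_gap: 0.0109
finger_force: 49.2
```

Emit:
drive_tool(
  translation=[
    [0.1,-1,0],
    [0,-1,0],
    [0.1,-1,0],
    [0,0,0],
    [0,0,0],
  ],
  rot=[
    [0,0,0],
    [0,0,0],
    [0,0,0],
    [0,0,0],
    [0,0,0],
  ],
  gripper=[-1,-1,-1,-1,-1],
)

```text
t: 27.68
eef_pos: [0.6032, -0.0173, 0.1106]
ee_rot: [3.14, 0.0, -3.076]
wrist_force: [-1.3, 5.9, 1.1]
finger_gap: 0.0112
finger_force: 49.6
```

Emit:
drive_tool(
  translation=[
    [0.1,-1,0],
    [0,-1,0],
    [0,0,0],
  ],
  rot=[
    [0,0,0],
    [0,0,0],
    [0,0,0],
  ],
  gripper=[-1,-1,-1],
)

```text
t: 28.05
eef_pos: [0.6031, -0.0175, 0.1108]
ee_rot: [3.138, 0.0, -3.074]
wrist_force: [-2.5, 8.8, 2.5]
finger_gap: 0.0117
finger_force: 49.9
```

Emit:
drive_tool(
  translation=[
    [0,1.5,-1],
    [0,0,-1],
    [0,0,0],
    [0,0,0],
  ],
  rot=[
    [0,0,0],
    [0,0,0],
    [0,0,0],
    [0,0,0],
  ],
  gripper=[-1,-1,-1,-1],
)

```text
t: 28.55
eef_pos: [0.6034, -0.0173, 0.1091]
ee_rot: [3.14, 0.001, -3.075]
wrist_force: [-1.4, 6.3, 5.2]
finger_gap: 0.0113
finger_force: 50.1
```

Emit:
drive_tool(
  translation=[
    [0,0,0],
    [0,0,0],
    [0,0,0],
    [0,0,0],
  ],
  rot=[
    [0,0,0],
    [0,0,0],
    [0,0,0],
    [0,0,0],
  ],
  gripper=[-0.4,-0.4,-0.4,-0.4],
)

```text
t: 29.05
eef_pos: [0.6033, -0.0194, 0.1084]
ee_rot: [-3.141, -0.0, -3.077]
wrist_force: [-0.3, -0.7, -0.5]
finger_gap: 0.0256
finger_force: 0.0
```

Emit:
drive_tool(
  translation=[
    [0,0,10],
    [0,0,30],
    [0,0,40],
    [0,0,40],
    [-40,20,20],
    [-40,40,0],
    [-40,40,0],
    [0,0,0],
  ],
  rot=[
    [0,0,0],
    [0,0,0],
    [0,0,0],
    [0,0,0],
    [0,0,0],
    [0,0,0],
    [0,0,0],
    [0,0,0],
  ],
  gripper=[-0.4,-0.4,-0.4,-0.4,-0.4,-0.4,-0.4,-0.4],
)

```text
t: 30.05
eef_pos: [0.4807, 0.0846, 0.25]
ee_rot: [3.141, 0.001, -3.07]
wrist_force: [0.2, -1.9, 0.5]
finger_gap: 0.0255
finger_force: 0.0
```

Run:
```python
from bench import cams,r
import cv2,numpy as np
print(r.observe()["eef_pos"])
from h import *
t=cams.camera("top")["color"][:,:,::-1]; c=cams.camera("side")["color"][:,:,::-1]
a=cv2.resize(t[140:215,200:300],None,fx=5,fy=5,interpolation=cv2.INTER_CUBIC)
b=cv2.resize(c[115:245,195:275],None,fx=3,fy=3,interpolation=cv2.INTER_CUBIC)
m=np.zeros((400,800,3),np.uint8);m[:375,:500]=a;m[:390,510:750]=b;cv2.imwrite("pics/st6.png",m)
```

```text
[0.48069455 0.08456636 0.24999307]
```

View pics/st6.png

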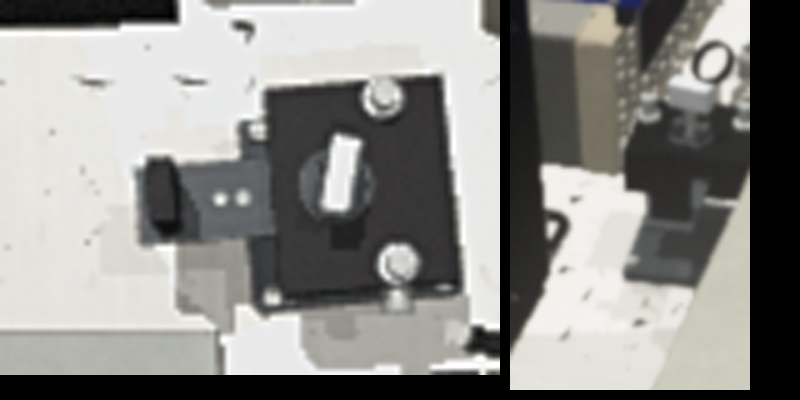

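The slide sits in the slot with about 60 mm of plate and the grip outside. It is in line with the head, the bar is still parked, and the arm is clear. Handing in.

```bash
python3 -c "
from bench import close_job; print(close_job())"
```

```text
the job is handed in; nothing more can be done
None
```

I parked the pin in its rest notch and pushed the slide fully home, where it met the end wall. I released it, moved the arm clear and handed the job in at about 30 s; the hand-in returned no verdict.

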